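# Set the flat stake in the stake block

### The job

The pot lid's bent rim is to be hammered flat next: take the stake with the flat square head out of the rack, lower its tapered shank upright into the tapered hole of the hardwood stake block (do not drop it in) and let go, then drive it with light taps of the mallet, about 20 N each and never over 60 N or the block may split, until it sinks no further and is locked. Then stand the mallet back on the bench on its face, clear of the block, and leave all the other things where they are.

Things in the scene. Friction and masses are not known exactly. Their poses are not given: they have to be found in the camera images.
- stake: The stake to set: steel, 86 mm tall, about 0.45 kg, told from two others by its flat square head. Tapered square shank below, 34 mm square body, head 42 x 42 mm, 14 mm tall, to be gripped by its upright sides; all sides along x and y. Origin: centre of the shank's tip (lower end); z up. It starts in one of the rack's wells (which one varies), shoulder on the rack's top.
- stake_shoulder (a point): Centre of the stake's shoulder: the flat underside of the 34 mm square, 16 mm tall body, 56 mm above the tip. The shank below it is 14 mm wide at the tip and 21.5 mm at the shoulder (each face leans 1 mm in 15 mm).
- stake_top (a point): Centre of the stake's flat top, 86 mm above its tip, 30 mm above its shoulder.
- block: The stake block: hardwood, 120 x 120 mm, 75 mm tall, iron-banded, screwed to the bench (place and yaw vary), with a square tapered hole in its top. Origin: centre of its underside; z up, sides of block and hole along x and y. The wood gives a little and grips: each tap sinks the stake, by up to 5 mm at first and then less, and it stays where driven.
- block_mouth (a point): Centre of the hole's mouth at the block's top, 75 mm above the bench, axes as the block's. The hole is 63 mm deep, 23 mm square for 3 to 9 mm, then tapers like the shank from about 19 mm. It is worn: set in lightly, the stake stops with its shoulder 5 to 14 mm above the block, and locks 1 to 9 mm above it. Locked: taps of 15 to 25 N hardly sink it; 5 N taps are too weak.
- rack: The stake rack: timber, 250 x 70 mm, 68 mm tall, fixed (place and yaw vary), with three square wells 25 mm wide, 60 mm deep, in a row along its x axis, 80 mm apart, the middle one at its centre. Origin: centre of its underside; z up.
- mallet: Soft-faced mallet, about 0.5 kg, standing on one face of its head, handle level. Head: upright cylinder 85 mm tall, nylon faces 44 mm across and 22 mm deep at both ends, metal barrel 38 mm across between. Handle 16 to 22 mm thick, 42 mm above the bench, along the mallet's -x, ending 186 mm from the head's axis. Origin: centre of the lower face; z up along the head.
- mallet_top (a point): Centre of the mallet head's upper face, 85 mm above the lower one. The head can be held here, fingers along the mallet's y, and taps given with the lower face. Come down slowly (20 to 40 mm/s): the knock of the heavy head is not all felt at the wrist.
- stake_dome: Another stake, same shank and body, with a round domed head 42 mm across: not wanted; stays in the rack. Its origin is the centre of its lower end (the shank's tip); z points up along the stake.
- stake_ridge: Another stake, same shank and body, with a narrow ridge (12 mm wide, along x) on a 42 x 34 mm head, 32 mm above the shoulder: not wanted; stays in the rack. Its origin is the centre of its lower end (the shank's tip); z points up along the stake.
- lid: Bystander: aluminium pot lid, 160 mm across, 42 mm tall with its black knob. Origin under its centre.
- ladle: Bystander: red plastic ladle lying down, cup 80 mm across at +x, 310 mm long, 36 mm tall. Origin at bench level near the middle of its length.
- mug: Bystander: green enamel mug, 80 mm across, 80 mm tall. Origin under its centre.
- bowl: Bystander: clay grinding bowl, 140 mm across, 50 mm tall. Origin under its centre.
- tin: Bystander: small round rivet tin, 60 mm across, 45 mm tall. Origin under its centre.

How it is judged:
On the way, in this order (a step that is already met when the one before it is completed fails the run):
1. the flat stake stands upright in the block's hole, let go (angle between stake's own z axis and vertical below 0.05 rad and horizontal distance between stake_shoulder and block_mouth below 0.003 m and z of stake_shoulder in the frame of block_mouth below 0.02 m and contact force between the fingers and stake below 0.2 N), for 0.2 s.
2. the mallet taps the standing stake (angle between stake's own z axis and vertical below 0.05 rad and horizontal distance between stake_shoulder and block_mouth below 0.003 m and contact force between mallet and stake above 8 N), for 0.02 s.
At the end, for the whole second after the job is handed in: The flat stake is upright (0.05 rad) in the block, within 3 mm of the hole's centre and locked: the hole's faces press on its shank with over 38 N in all; the mallet stands on its face on the bench (6 mm, 0.1 rad), touching neither stake nor block; both at rest (angle between stake's own z axis and vertical below 0.05 rad and horizontal distance between stake_shoulder and block_mouth below 0.003 m and contact force between stake and anything else above 38 N and contact force between mallet and stake below 0.2 N and height (world z) of mallet below 0.006 m and angle between mallet's own z axis and vertical below 0.1 rad and contact force between mallet and block below 0.2 N and linear speed of each of mallet, stake below 0.02 m/s).
It fails at once if the mallet strikes or presses the stake with more than 60 N (contact force between mallet and stake above 60 N).
It fails at once if the stake is dropped into the hole (faster than 0.6 m/s within 20 mm of the hole's axis) (linear speed of stake above 0.6 m/s and horizontal distance between stake and block_mouth below 0.02 m).
It fails at once if a bystander or another stake is moved by more than 25 mm (distance of any of lid, ladle, mug, bowl, tin, stake_dome, stake_ridge from where it was at the start of the episode above 0.025 m).
It also fails if it takes over 58 s, if anything falls off the work surface, if the arm or the gripper's body presses on something with over 40 N, if the wrist force passes 120 N, or if a joint passes its speed limit or range.

### The arm

A 7-joint arm with a two-finger parallel gripper is mounted at the origin on the work surface. World frame = base frame: x ahead of the robot, y to its left, z up, the work surface at z = 0. Lengths are in m, angles in rad, forces in N, time in s.
With the tool pointing down it reaches from about 0.425 to 0.925 m from the base axis. Payload 6.8 kg.
Tool frame: the origin (TCP) lies on the mounting face of the last link; the fingertips stand 173 mm ahead of it and the grasp point (between the pads) lies 155 mm ahead of it; z points along the fingers, y is the line along which they close (so a half turn about z gives the same grasp; the last joint's range is limited). The gripper opens to 85 mm and grips with 20 to 120 N. Pads are 22 mm wide; open, the fingers measure 114 mm over their backs; the gripper's body (76 mm by 85 mm) begins 54 mm behind the grasp point. The pads swing forward as they close: fully open they stand 13 mm farther back than shut.
Start: joints at [1.065, 0.477, 0.022, 1.555, -0.011, 1.109, -0.083], TCP at [0.261, -0.622, 0.405] pointing down, gripper open.
Joint ranges: [-2.96, 2.96], [-0.34, 2.1], [-1.41, 1.46], [0.24, 2.44], [-1.37, 4.51], [0.17, 1.92], [-2.96, 2.96]. Speed limits (rad/s): [2.39, 2.39, 3.14, 3.14, 3.14, 3.14, 3.14].

### API

Orientations are given as a unit quaternion [w, x, y, z].
In Python, from station import bot gives the robot as it stands. The module is installed in compiled form; this text tells all that it offers.
- The arm moves only by the shell command python3 -m pendant 'ROWS' [FORCE]. ROWS is JSON, a list of rows, each a list of 5 numbers: the finger opening in m, from 0 to 0.0854, then the shift along the tool's x, y, z in m, then the turn about the tool's z in degrees. In form: [[jaw, x, y, z, yaw], ...]. A call has 1 to 12 rows; each row shifts and turns the commanded pose from where the row before left it, along the tool's axes as they then stand; what a row does not reach is not made up. A row lasts 1/12 s, in which the tool goes at most 41.7 mm and 7.16 degrees, less where a joint would pass 70% of its speed; a pose out of reach is approached as far as the arm can. A call with a gripper value outside its range is refused whole. The fingers move at their own pace and stop on an object; FORCE is the grip in N (left out, the last holds). Time passes only in rows, so rows that do not move let the fingers close. It gives the time, the measured TCP pose, the force, the opening and the grip force at its end, in the units of the state.
- bot.get_obs(): the state, without advancing time (a new reading comes with each control period).
- bot.read_camera(name): name is "side" or "top"; returns (picture, depth): 400x640x3 uint8, blue, green, red; 400x640 float32, m along the optical axis (not along the pixel's ray), 0 where there is no reading.
- bot.camera_model(name): a dict with "intrinsics" (3x3 intrinsics, pixels), "R" (3x3) and "t" (3): a world point X has camera coordinates R X + t. Camera axes: x right, y down, z forward; pixel columns grow to the right and rows downward; lengths in m; the calibration is good to about 2 mm. A picture is of the moment at which its call begins. camera_model takes no time and is no camera call.
- bot.hand_in(): hands the job in; it is judged then, once.
Trained networks look in the newest picture that a camera, given by its name, has taken for a name from the list of things; names that differ only in an ending like _2 or _b are one class to them, and where a whole thing is asked for, a point or a joint stands for the part that bears it (a point fixed in the world has none). Each returns a list of dicts, best first, with "score" (0 to 1); they miss things now and then, are a little off and sometimes report something else, mostly with a low value. They report only what shows in the picture. A call takes as long as a camera call.
- bot.boxes_of(name, camera): "at" ([column, row] in pixels, amid what is visible of it).
- bot.trace(name, camera): "mask" (400x640 bool, what is visible of it) and "at" ([column, row] in pixels, amid what is visible of it).
- bot.pinpoint(name, camera): "at" ([column, row] in pixels: a listed point, or the origin of a listed thing).
The state is a dict: "t": time; "q": joint angles; "joint_vel": joint speeds; "joint_torque": joint torques, N m; "eef_pos": TCP position; "tool_rot": TCP orientation; "contact_force": force on the tool from outside, world axes, zero at the start; "torque": the same for the moment, N m; "gripper_width": opening from 0.0 (shut) to 1.0 (fully open); "grasp_force": force on a finger pad.
Only numpy, scipy, OpenCV 4.12 (cv2) and the standard library are available. Lean on these libraries where they do the work, as an engineer would, in place of code of your own. Each camera call takes 0.05 s, during which the arm holds its last target. There are 200 camera calls.

## Working session

There is one attempt and no reset: what is moved stays moved. The work goes in short steps, Python scripts to look and compute and a shell command to move; the robot and the scene stay as the last step left them, time stands still between calls to the robot, and variables do not carry over. Pictures are saved under pics/ and viewed, at most 10 in all, crops included, and the job is handed in when it is done.

```bash
mkdir -p pics; cat > h.py <<'E'
from station import bot
import numpy as np, cv2
from scipy.spatial.transform import Rotation as Ro
def cloud(cam):
    img,d=bot.read_camera(cam); m=bot.camera_model(cam); K=m["intrinsics"]
    v,u=np.mgrid[:400,:640]; P=np.stack([(u-K[0][2])/K[0][0]*d,(v-K[1][2])/K[1][1]*d,d],-1)
    return img,d,(P-np.array(m["t"]))@np.array(m["R"])
def ray(cam,at,z):
    m=bot.camera_model(cam);K=np.array(m["intrinsics"]);R=np.array(m["R"]);t=np.array(m["t"])
    c=-R.T@t; r=R.T@np.linalg.inv(K)@np.array([at[0],at[1],1.]); return c+r*(z-c[2])/r[2]
def st():
    o=bot.get_obs();print("t",round(o["t"],2),"p",np.round(o["eef_pos"],4),"R",np.round(Ro.from_quat(np.roll(o["tool_rot"],-1)).as_matrix(),3).tolist(),"F",np.round(o["contact_force"],1),"w",round(o["gripper_width"],3),"g",o["grasp_force"])
E
python3 - <<'E'
from h import *
st()
ims=[]
for c in("side","top"):
    img,d,P=cloud(c); ims.append(img); np.save(c+".npy",P)
    m=bot.camera_model(c);R=np.array(m["R"]);print(c,"cam at",-R.T@np.array(m["t"]),"fwd",R[2])
    cv2.imwrite(f"pics/{c}0.png",img)
    for n,z in(("stake_top",.098),("stake_shoulder",.068),("block_mouth",.075),("rack",0),("mallet_top",.085),("mallet",0),("block",0),("stake_dome",.012),("stake_ridge",.012)):
        for r in bot.pinpoint(n,c)[:2]: print(n,np.round(r["at"],1),round(r["score"],2),np.round(ray(c,r["at"],z),4))
E
```

```text
t 0.0 p [ 0.2614 -0.622   0.4037] R [[0.922, 0.387, -0.001], [0.387, -0.922, 0.002], [-0.0, -0.002, -1.0]] F [-0.4 -0.3  0.6] w 1.001 g 0.0
side cam at [0.19112898 0.47630268 0.82336283] fwd [ 0.40872662 -0.50674731 -0.75904527]
stake_top [236.6 287. ] 0.97 [0.5611 0.2852 0.098 ]
stake_top [334.8 253.8] 0.38 [0.4451 0.0969 0.098 ]
stake_shoulder [243.  290.1] 0.81 [0.5601 0.2741 0.068 ]
rack [277.1 320.4] 0.61 [0.4808 0.2628 0.    ]
mallet_top [379. 173.] 0.73 [ 0.5024 -0.185   0.085 ]
mallet_top [256.9 196.1] 0.63 [0.7082 0.0698 0.085 ]
mallet [381.  195.8] 0.88 [ 0.4869 -0.1878  0.    ]
block [335.7 250. ] 0.92 [ 0.4841  0.0352 -0.    ]
stake_dome [305.1 334.1] 0.68 [0.409  0.2524 0.012 ]
stake_ridge [272.6 317.1] 0.95 [0.4895 0.2662 0.012 ]
stake_ridge [334.9 253.7] 0.61 [0.4751 0.0515 0.012 ]
top cam at [0.49994464 0.00813751 1.31073114] fwd [ 0.07370283 -0.00678913 -0.99725714]
stake_top [218.  202.8] 0.51 [0.5645 0.2801 0.098 ]
stake_top [388.  141.9] 0.36 [ 0.7166 -0.1614  0.098 ]
stake_shoulder [223.6 202. ] 0.56 [0.568  0.2721 0.068 ]
block_mouth [312.9 232.7] 0.85 [0.4838 0.0376 0.075 ]
rack [228.4 235. ] 0.95 [0.4801 0.2732 0.    ]
mallet_top [396.9 230. ] 0.68 [ 0.4876 -0.1806  0.085 ]
mallet [396.1 228.3] 0.9 [ 0.4915 -0.1916  0.    ]
mallet [254.8 149.8] 0.54 [0.717  0.1993 0.    ]
block [314.9 234.7] 0.86 [0.4773 0.0339 0.    ]
block [389.8 139.1] 0.43 [ 0.742  -0.1804  0.    ]
stake_dome [232.6 261.6] 0.55 [0.4078 0.2593 0.012 ]
stake_ridge [231.8 235.3] 0.78 [0.4793 0.2615 0.012 ]
stake_ridge [230.7 263.4] 0.17 [0.403  0.2645 0.012 ]
```

View pics/top0.png

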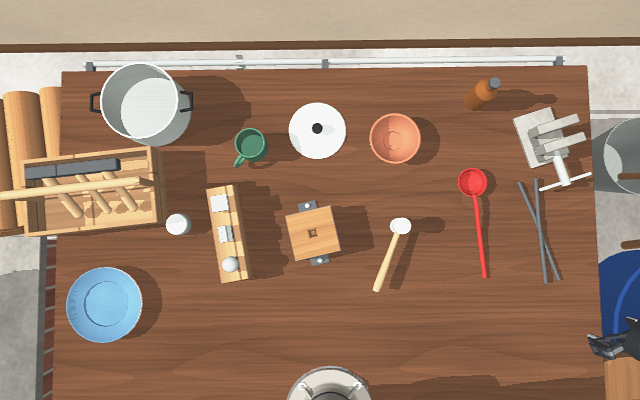

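View pics/side0.png

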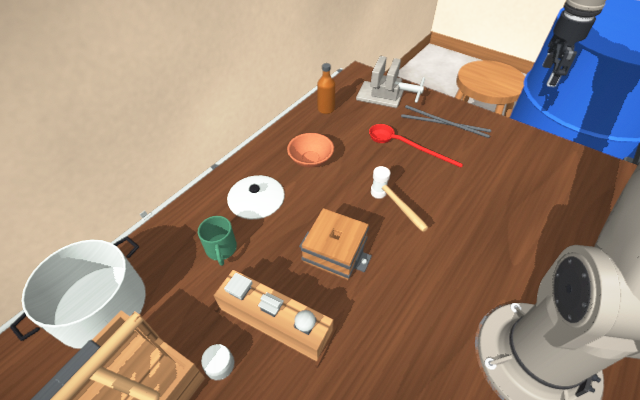

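The top view shows the flat head at (219,203), ridge at (224,234), dome at (231,264), the block hole at (313,233) and the mallet head at (400,226) with its handle toward (377,290). The side view agrees. Next I refine these with depth.

```bash
cat > fit.py <<'E'
from h import *
def rect(P,c,r,z0,z1,name):
    m=(abs(P[...,2]-(z0+z1)/2)<(z1-z0)/2)&(np.hypot(P[...,0]-c[0],P[...,1]-c[1])<r)
    Q=P[m]
    if len(Q)<8: print(name,"few",len(Q));return
    (cx,cy),s,a=cv2.minAreaRect((Q[:,:2]*1000).astype(np.float32))
    print(name,len(Q),"c",round(cx,1),round(cy,1),"size",np.round(s,1),"ang",round(a,1),"zmed",round(np.median(Q[:,2])*1000,1),"mean",np.round(Q[:,:2].mean(0)*1000,1))
E
python3 - <<'E'
from fit import *
for c in("side","top"):
    P=np.load(c+".npy"); print(c)
    rect(P,(.484,.036),.09,.065,.085,"block")
    rect(P,(.563,.282),.04,.088,.108,"stake")
    rect(P,(.484,.27),.15,.060,.076,"rack")
    rect(P,(.49,-.185),.04,.075,.095,"mallet")
    rect(P,(.44,-.17),.15,.03,.062,"handle")
for c in("side","top"):
    r=bot.trace("block_mouth",c); print([ (q["at"],q["score"],q["mask"].sum()) for q in r[:1]])
    for r in bot.pinpoint("block_mouth",c)[:1]: print(ray(c,r["at"],.075))
E
python3 - <<'E'
import cv2
a=cv2.imread('pics/side0.png');t=cv2.imread('pics/top0.png')
A=cv2.resize(a[205:275,300:380],None,fx=5,fy=5,interpolation=2);B=cv2.resize(t[200:270,275:355],None,fx=5,fy=5,interpolation=2)
cv2.imwrite('pics/c1.png',cv2.hconcat([A,B]))
E
```

```text
side
block 2226 c 484.4 40.2 size [122.5 124.9] ang 12.2 zmed 74.7 mean [482.1  44. ]
stake 423 c 565.1 279.1 size [43.2 42.6] ang 10.0 zmed 97.6 mean [563.2 280.2]
rack 2776 c 486.5 265.4 size [250.7  72. ] ang 9.8 zmed 67.8 mean [471.7 268.4]
mallet 189 c 500.0 -193.4 size [44.7 41.5] ang 89.5 zmed 84.5 mean [ 499.3 -190.2]
handle 543 c 410.1 -134.7 size [147.9 182.3] ang 26.3 zmed 48.8 mean [ 414.2 -152.4]
top
block 2080 c 483.9 39.9 size [123.3 123.2] ang 12.3 zmed 74.2 mean [483.3  39.7]
stake 279 c 564.7 278.3 size [41.7 42.5] ang 9.5 zmed 97.1 mean [564.6 277.8]
rack 1852 c 485.9 265.5 size [249.7  71.9] ang 9.4 zmed 67.2 mean [481.9 262.4]
mallet 221 c 499.1 -194.0 size [44.2 39.1] ang 89.0 zmed 84.4 mean [ 499.1 -193. ]
handle 442 c 409.8 -129.3 size [156.7 161. ] ang 18.7 zmed 49.0 mean [ 400.9 -152.5]
[([336.7, 244.3], 0.85, np.int64(3378))]
[([313.7, 234.3], 0.6, np.int64(2497))]
[0.48384748 0.03761866 0.075     ]
```

View pics/c1.png

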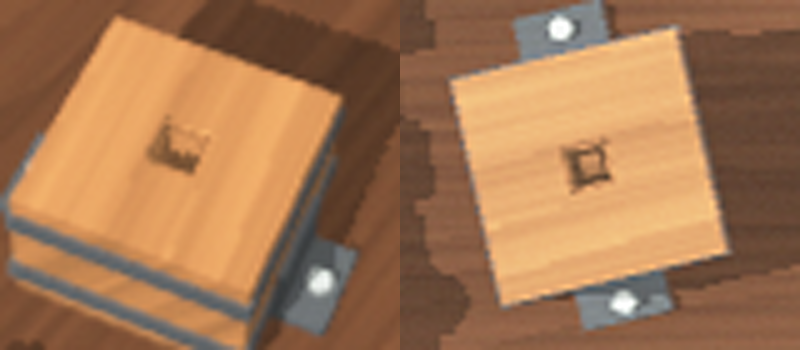

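```bash
python3 -m pendant '[[0.0854,0,0,0,6.6],[0.0854,0,0,0,6.6],[0.0854,0.035,0,0,0],[0.0854,0.035,0,0,0],[0.0854,0.035,0,0,0],[0.0854,0.035,0,0,0],[0.0854,0.013,-0.035,0,0],[0.0854,0.013,-0.035,0,0],[0.0854,0.013,-0.035,0,0],[0.0854,0.013,-0.035,0,0],[0.0854,0.013,-0.035,0,0],[0.0854,0.013,-0.035,0,0]]' 40
python3 -m pendant '[[0.0854,0.013,-0.035,0,0],[0.0854,0.013,-0.035,0,0],[0.0854,0.013,-0.035,0,0],[0.0854,0.013,-0.035,0,0],[0.0854,0.013,-0.035,0,0],[0.0854,0.013,-0.035,0,0],[0.0854,0.013,-0.035,0,0],[0.0854,0.013,-0.035,0,0],[0.0854,0.013,-0.035,0,0],[0.0854,0.013,-0.035,0,0],[0.0854,0.013,-0.035,0,0],[0.0854,0.013,-0.035,0,0]]'
cat >> h.py <<'E'
def to(x,y,z,yaw):
    "shift in tool axes and turn (deg) to bring TCP to x,y,z with tool x at yaw deg"
    o=bot.get_obs();R=Ro.from_quat(np.roll(o["tool_rot"],-1)).as_matrix()
    a=np.degrees(np.arctan2(R[1,0],R[0,0]));d=R.T@(np.array([x,y,z])-o["eef_pos"]);print("yaw",round(a,2),"shift",np.round(d,4),"turn",round(a-yaw,2))
E
python3 - <<'E'
from h import *
st(); to(.565,.279,.246,9.6)
P=np.load("top.npy")
for P in(np.load("top.npy"),np.load("side.npy")):
    m=(P[...,2]>.03)&(P[...,2]<.06)&(P[...,0]>.3)&(P[...,0]<.48)&(abs(P[...,1]+.16)<.08)
    Q=P[m]
    d=Q[:,:2]-np.array([.4995,-.1935]); k=(np.hypot(*d.T)<.2)&(np.hypot(*d.T)>.04)&(d[:,1]>-.005);d=d[k];c=d.mean(0);w=np.linalg.svd(d-c)[2][0];print(len(d),c,w,np.degrees(np.arctan2(c[1],c[0])),np.degrees(np.arctan2(w[1],w[0])),np.hypot(*d.T).max())
E
```

```text
t: 2.2
eef_pos: [0.4415, -0.3771, 0.4048]
tool_rot: [0.0, 0.997, 0.084, 0.0]
contact_force: [0.4, 0.6, -0.1]
gripper_width: 0.998
grasp_force: 0.0
t: 3.2
eef_pos: [0.5253, 0.063, 0.405]
tool_rot: [0.0, 0.997, 0.083, 0.0]
contact_force: [-0.4, 0.5, -0.1]
gripper_width: 1.0
grasp_force: 0.0
t 3.2 p [0.5253 0.063  0.405 ] R [[0.986, 0.166, 0.001], [0.166, -0.986, -0.0], [0.001, 0.0, -1.0]] F [-0.4  0.5 -0.1] w 1.0 g 0.0
yaw 9.58 shift [ 0.075  -0.2064  0.159 ] turn -0.02
390 [-0.10861715  0.04440424] [-0.92635227  0.3766583 ] 157.76455568248832 157.8731567885064 0.18570080379161505
400 [-0.11127204  0.04835991] [-0.92758404  0.37361456] 156.5097674288225 158.06128988332273 0.18538477403386025
```

```bash
python3 -m pendant '[[0.0854,0.0125,-0.0344,0,0],[0.0854,0.0125,-0.0344,0,0],[0.0854,0.0125,-0.0344,0,0],[0.0854,0.0125,-0.0344,0,0],[0.0854,0.0125,-0.0344,0,0],[0.0854,0.0125,-0.0344,0,0],[0.075,0,0,0.032,0],[0.075,0,0,0.032,0],[0.075,0,0,0.026,0],[0.075,0,0,0,0]]'
python3 - <<'E'
from h import *
st(); to(.565,.279,.243,9.6)
img,d,P=cloud("side"); cv2.imwrite("pics/s1.png",cv2.resize(img[200:380,160:400],None,fx=3,fy=3))
E
```

```text
t: 4.03
eef_pos: [0.5631, 0.2761, 0.309]
tool_rot: [0.002, 0.996, 0.084, -0.004]
contact_force: [-0.7, -0.6, -0.3]
gripper_width: 0.875
grasp_force: 0.0
t 4.03 p [0.5631 0.2761 0.309 ] R [[0.986, 0.167, -0.008], [0.167, -0.986, -0.005], [-0.009, 0.003, -1.0]] F [-0.7 -0.6 -0.3] w 0.875 g 0.0
yaw 9.62 shift [ 0.003  -0.0028  0.066 ] turn 0.02
```

View pics/s1.png

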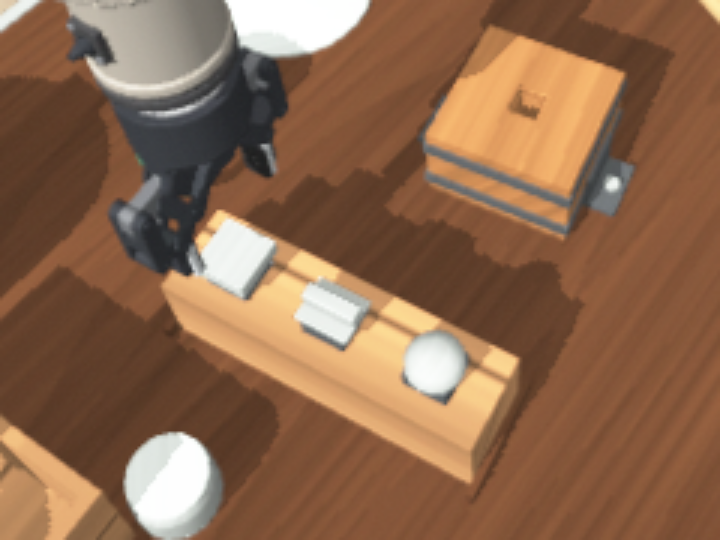

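The gripper is above the flat stake (crop 240,255), with its fingers across the rack. I descend and check before closing.

```bash
python3 -m pendant '[[0.075,0.003,-0.0028,0,0],[0.075,0,0,0.025,0],[0.075,0,0,0.025,0],[0.075,0,0,0.016,0],[0.075,0,0,0,0],[0.075,0,0,0,0]]'
python3 -c "
from h import *
st(); to(.565,.279,.243,9.6)"
```

```text
t: 4.58
eef_pos: [0.5681, 0.2809, 0.2504]
tool_rot: [-0.0, 0.997, 0.083, 0.001]
contact_force: [0.1, 0.3, 0.3]
gripper_width: 0.882
grasp_force: 0.0
t 4.58 p [0.5681 0.2809 0.2504] R [[0.986, 0.166, 0.002], [0.166, -0.986, 0.001], [0.002, -0.001, -1.0]] F [0.1 0.3 0.3] w 0.882 g 0.0
yaw 9.57 shift [-0.0034  0.0014  0.0074] turn -0.03
```

```bash
python3 -m pendant '[[0.075,-0.0032,0.0015,0.007,0],[0.075,0,0,0,0],[0.075,0,0,0,0]]'
python3 -c "
from h import *
st(); to(.565,.279,.243,9.6)"
```

```text
t: 4.83
eef_pos: [0.5647, 0.2785, 0.2429]
tool_rot: [-0.0, 0.997, 0.084, 0.001]
contact_force: [-0.3, -0.1, 0.6]
gripper_width: 0.88
grasp_force: 0.0
t 4.83 p [0.5647 0.2785 0.2429] R [[0.986, 0.166, 0.001], [0.166, -0.986, 0.001], [0.001, -0.0, -1.0]] F [-0.3 -0.1  0.6] w 0.88 g 0.0
yaw 9.58 shift [ 0.0004 -0.0004 -0.0001] turn -0.02
```

```bash
python3 -m pendant '[[0.03,0,0,0,0],[0.03,0,0,0,0],[0.03,0,0,0,0],[0.03,0,0,0,0],[0.03,0,0,0,0],[0.03,0,0,0,0]]' 50
python3 -m pendant '[[0.03,0,0,-0.01,0],[0.03,0,0,-0.015,0],[0.03,0,0,-0.015,0],[0.03,0,0,-0.015,0],[0.03,0,0,-0.02,0],[0.03,0,0,-0.02,0],[0.03,0,0,-0.015,0],[0.03,0,0,0,0],[0.03,0,0,0,0]]'
python3 -c "
from h import *
st(); to(.484,.040,.353,12.2)
for c in ('side','top'):
    P=cloud(c)[2]
    for r in bot.pinpoint('stake',c)[:1]: print('tip',c,ray(c,r['at'],.11),r['score'])"
```

```text
t: 5.33
eef_pos: [0.5647, 0.2785, 0.2424]
tool_rot: [-0.0, 0.997, 0.084, 0.0]
contact_force: [-1.9, -0.8, 5.7]
gripper_width: 0.484
grasp_force: 51.7
t: 6.08
eef_pos: [0.5643, 0.2784, 0.3518]
tool_rot: [-0.0, 0.996, 0.084, 0.0]
contact_force: [-0.4, -0.4, -5.8]
gripper_width: 0.48
grasp_force: 52.0
t 6.08 p [0.5643 0.2784 0.3518] R [[0.986, 0.167, 0.0], [0.167, -0.986, 0.0], [0.0, -0.0, -1.0]] F [-0.4 -0.4 -5.8] w 0.48 g 52.03481912612915
yaw 9.59 shift [-0.1189  0.2217 -0.0013] turn -2.61
tip side [0.56087619 0.27375466 0.11      ] 0.91
tip top [0.5632901 0.2888818 0.11     ] 0.37
```

```bash
python3 -m pendant '[[0.03,0,0,0,-2.6],[0.03,-0.0184,0.0309,0,0],[0.03,-0.0184,0.0309,0,0],[0.03,-0.0184,0.0309,0,0],[0.03,-0.0184,0.0309,0,0],[0.03,-0.0184,0.0309,0,0],[0.03,-0.0184,0.0309,0,0],[0.03,-0.0184,0.0309,0,0],[0.03,0,0,0,0],[0.03,0,0,0,0],[0.03,0,0,0,0]]'
python3 - <<'E'
from fit import *
st(); to(.484,.040,.353,12.2)
img,d,P=cloud("side"); cv2.imwrite("pics/s2.png",cv2.resize(img[160:300,240:420],None,fx=4,fy=4))
E
```

```text
t: 7.2
eef_pos: [0.4842, 0.04, 0.3514]
tool_rot: [-0.0, 0.994, 0.106, -0.0]
contact_force: [-0.2, 0.7, -5.6]
gripper_width: 0.479
grasp_force: 52.7
t 7.2 p [0.4842 0.04   0.3514] R [[0.978, 0.211, -0.0], [0.211, -0.978, 0.0], [-0.0, -0.0, -1.0]] F [-0.2  0.7 -5.6] w 0.479 g 52.664140462875366
yaw 12.17 shift [-0.0002 -0.     -0.0016] turn -0.03
```

View pics/s2.png

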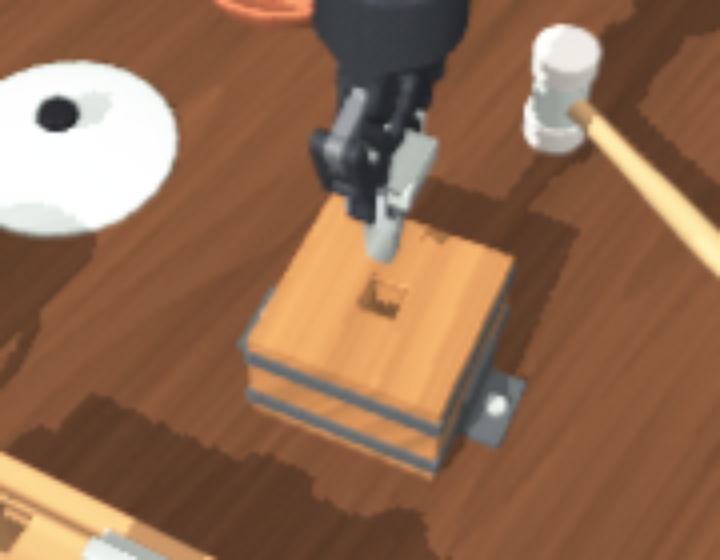

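The shank tip is at crop (380,252) and the hole at (383,297). I turn these pixels into positions.

```bash
python3 -c "
from h import *
print(ray('side',(335,222.5),.1215),ray('side',(335.75,234.25),.075),ray('top',(312.5,233),.075))"
```

```text
[0.48501611 0.04134001 0.1215    ] [0.48286449 0.0396024  0.075     ] [0.48308293 0.03867338 0.075     ]
```

```bash
python3 -m pendant '[[0.03,-0.0008,0.0003,0.01,0],[0.03,0,0,0.015,0],[0.03,0,0,0.015,0],[0.03,0,0,0.015,0],[0.03,0,0,0.012,0],[0.03,0,0,0.007,0],[0.03,0,0,0,0],[0.03,0,0,0,0]]'
python3 -c "
from h import *
st()"
python3 -m pendant '[[0.03,0,0,0.003,0],[0.03,0,0,0.003,0],[0.03,0,0,0.003,0],[0.03,0,0,0,0]]'
```

```text
t: 7.92
eef_pos: [0.4836, 0.0401, 0.2773]
tool_rot: [-0.0, 0.994, 0.107, -0.0]
contact_force: [-0.5, 0.6, -4.8]
gripper_width: 0.483
grasp_force: 52.7
t 7.92 p [0.4836 0.0401 0.2773] R [[0.977, 0.212, -0.001], [0.212, -0.977, 0.0], [-0.001, -0.001, -1.0]] F [-0.5  0.6 -4.8] w 0.483 g 52.67835795879364
t: 8.25
eef_pos: [0.4833, 0.0394, 0.2684]
tool_rot: [0.0, 0.994, 0.106, -0.0]
contact_force: [-0.2, -0.2, -5.1]
gripper_width: 0.483
grasp_force: 52.6
```

```bash
python3 -m pendant '[[0.03,0,0,0.002,0],[0.03,0,0,0.002,0],[0.03,0,0,0,0]]'
python3 -m pendant '[[0.03,0,0,0.002,0],[0.03,0,0,0.001,0],[0.03,0,0,0,0]]'
```

```text
t: 8.5
eef_pos: [0.4835, 0.0393, 0.2644]
tool_rot: [0.0, 0.994, 0.106, -0.0]
contact_force: [1.0, 0.4, -4.8]
gripper_width: 0.485
grasp_force: 52.7
t: 8.75
eef_pos: [0.4836, 0.0393, 0.2616]
tool_rot: [0.0, 0.994, 0.106, 0.0]
contact_force: [1.6, -0.2, -5.8]
gripper_width: 0.481
grasp_force: 52.7
```

```bash
python3 -m pendant '[[0.03,0.0003,0,0.002,0],[0.03,0,0,0,0]]'
python3 -m pendant '[[0.03,0,0,0.002,0],[0.03,0,0,0,0]]'
```

```text
t: 8.92
eef_pos: [0.4838, 0.0393, 0.2595]
tool_rot: [0.0, 0.994, 0.106, -0.0]
contact_force: [0.1, -1.2, -4.8]
gripper_width: 0.483
grasp_force: 52.6
t: 9.08
eef_pos: [0.4839, 0.0393, 0.2577]
tool_rot: [0.0, 0.994, 0.106, 0.0]
contact_force: [0.3, -0.2, -4.6]
gripper_width: 0.485
grasp_force: 52.8
```

```bash
python3 -m pendant '[[0.03,0,0,0.002,0],[0.03,0,0,0,0]]'
python3 -m pendant '[[0.03,0,0,0.0015,0],[0.03,0,0,0,0]]'
```

```text
t: 9.25
eef_pos: [0.4839, 0.0394, 0.2558]
tool_rot: [0.0, 0.994, 0.106, 0.0]
contact_force: [-0.6, -1.0, -2.1]
gripper_width: 0.482
grasp_force: 53.3
t: 9.42
eef_pos: [0.484, 0.0394, 0.2545]
tool_rot: [0.0, 0.994, 0.106, 0.0]
contact_force: [-1.3, -1.3, 2.9]
gripper_width: 0.479
grasp_force: 53.7
```

Seated: the wrist force changed sign and the shoulder is about 5 mm above the block. I release and rise.

```bash
python3 -m pendant '[[0.07,0,0,0,0],[0.07,0,0,0,0],[0.07,0,0,0,0],[0.07,0,0,0,0],[0.07,0,0,-0.01,0],[0.07,0,0,-0.03,0],[0.07,0,0,-0.03,0],[0.07,0,0,-0.03,0],[0.07,0,0,-0.03,0],[0.07,0,0,-0.02,0],[0.07,0,0,0,0]]'
python3 - <<'E'
from fit import *
st(); to(.4995,-.1935,.35,-22.1)
for c in("side","top"):
    P=cloud(c)[2]; rect(P,(.484,.04),.04,.098,.12,"stake "+c)
E
```

```text
t: 10.33
eef_pos: [0.485, 0.0399, 0.4095]
tool_rot: [-0.0, 0.994, 0.106, 0.004]
contact_force: [0.9, 0.8, -0.7]
gripper_width: 0.821
grasp_force: 0.0
t 10.33 p [0.485  0.0399 0.4095] R [[0.977, 0.211, 0.009], [0.211, -0.977, 0.001], [0.009, 0.001, -1.0]] F [ 0.9  0.8 -0.7] w 0.821 g 0.0
yaw 12.19 shift [-0.0356  0.2312  0.0594] turn 34.29
stake side 327 c 484.8 39.9 size [42.1 44.8] ang 12.5 zmed 109.7 mean [483.2  42.7]
stake top few 0
```

```bash
python3 -m pendant '[[0.075,0,0,0,6.86],[0.075,0,0,0,6.86],[0.075,0,0,0,6.86],[0.075,0,0,0,6.86],[0.075,0,0,0,6.86],[0.075,0.0146,0.0301,0,0],[0.075,0.0146,0.0301,0,0],[0.075,0.0146,0.0301,0,0],[0.075,0.0146,0.0301,0,0],[0.075,0.0146,0.0301,0,0],[0.075,0.0146,0.0301,0,0],[0.075,0.0146,0.0301,0,0]]'
python3 -m pendant '[[0.075,0,0,0.02,0],[0.075,0,0,0.03,0],[0.075,0,0,0.03,0],[0.075,0,0,0.03,0],[0.075,0,0,0,0],[0.075,0,0,0,0]]'
python3 - <<'E'
from fit import *
st(); to(.4995,-.1935,.228,-22.1)
P=cloud("side")[2]; rect(P,(.4995,-.1935),.04,.08,.09,"mallet")
E
```

```text
t: 11.43
eef_pos: [0.4985, -0.1957, 0.4028]
tool_rot: [-0.0, 0.981, -0.192, -0.001]
contact_force: [0.3, -0.4, 0.8]
gripper_width: 0.877
grasp_force: 0.0
t: 11.93
eef_pos: [0.4982, -0.1939, 0.2924]
tool_rot: [-0.0, 0.981, -0.192, -0.003]
contact_force: [-0.1, 0.1, 0.9]
gripper_width: 0.883
grasp_force: 0.0
t 11.93 p [ 0.4982 -0.1939  0.2924] R [[0.927, -0.376, -0.005], [-0.376, -0.927, 0.002], [-0.006, 0.001, -1.0]] F [-0.1  0.1  0.9] w 0.883 g 0.0
yaw -22.1 shift [ 0.0014 -0.0009  0.0644] turn 0.0
mallet 170 c 500.3 -192.9 size [42.2 42.3] ang 9.4 zmed 84.7 mean [ 500.  -191.5]
```

```bash
python3 -m pendant '[[0.075,0.0014,-0.0009,0.016,0],[0.075,0,0,0.02,0],[0.075,0,0,0.018,0],[0.075,0,0,0.01,0],[0.075,0,0,0,0],[0.075,0,0,0,0]]'
python3 -c "
from h import *
st(); to(.4998,-.1935,.228,-22.1)"
```

```text
t: 12.48
eef_pos: [0.5014, -0.194, 0.2313]
tool_rot: [0.0, 0.981, -0.192, 0.001]
contact_force: [-0.2, -0.0, 0.1]
gripper_width: 0.88
grasp_force: 0.0
t 12.48 p [ 0.5014 -0.194   0.2313] R [[0.926, -0.376, 0.001], [-0.376, -0.926, -0.0], [0.001, -0.0, -1.0]] F [-0.2 -0.   0.1] w 0.88 g 0.0
yaw -22.11 shift [-0.0017  0.0001  0.0033] turn -0.01
```

```bash
python3 -m pendant '[[0.075,-0.0015,0,0.0033,0],[0.075,0,0,0,0],[0.03,0,0,0,0],[0.03,0,0,0,0],[0.03,0,0,0,0],[0.03,0,0,0,0],[0.03,0,0,0,0],[0.03,0,0,0,0]]' 110
python3 -c "
from h import *
st()"
python3 -m pendant '[[0.03,0,0,-0.01,0],[0.03,0,0,-0.02,0],[0.03,0,0,-0.03,0],[0.03,0,0,-0.03,0],[0.03,0,0,-0.03,0],[0.03,0,0,-0.01,0],[0.03,0,0,0,0],[0.03,0,0,0,0]]'
python3 - <<'E'
from fit import *
st(); to(.4845,.0397,.358,-22.1)
img,d,P=cloud("side"); cv2.imwrite("pics/s3.png",cv2.resize(img[80:260,280:460],None,fx=3,fy=3))
E
```

```text
t: 13.15
eef_pos: [0.4998, -0.1936, 0.2279]
tool_rot: [0.0, 0.981, -0.192, 0.001]
contact_force: [-1.6, 0.1, 7.3]
gripper_width: 0.486
grasp_force: 110.2
t 13.15 p [ 0.4998 -0.1936  0.2279] R [[0.926, -0.377, 0.001], [-0.377, -0.926, -0.001], [0.001, 0.0, -1.0]] F [-1.6  0.1  7.3] w 0.486 g 110.19990563392639
t: 13.82
eef_pos: [0.4989, -0.1932, 0.3561]
tool_rot: [-0.0, 0.981, -0.192, -0.0]
contact_force: [-0.6, 0.3, -6.3]
gripper_width: 0.487
grasp_force: 112.5
t 13.82 p [ 0.4989 -0.1932  0.3561] R [[0.926, -0.376, -0.001], [-0.376, -0.926, 0.0], [-0.001, 0.0, -1.0]] F [-0.6  0.3 -6.3] w 0.487 g 112.5492525100708
yaw -22.11 shift [-0.101  -0.2104 -0.0019] turn -0.01
```

View pics/s3.png

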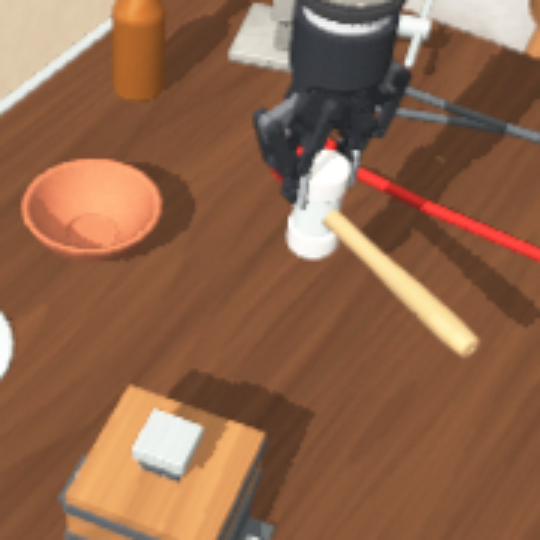

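The mallet is held upright and level (head at crop 315,235), and the stake stands in the block (165,440). I move over the stake.

```bash
python3 -m pendant '[[0.03,-0.0144,-0.03,-0.002,0],[0.03,-0.0144,-0.03,0,0],[0.03,-0.0144,-0.03,0,0],[0.03,-0.0144,-0.03,0,0],[0.03,-0.0144,-0.03,0,0],[0.03,-0.0144,-0.03,0,0],[0.03,-0.0144,-0.03,0,0],[0.03,0,0,0,0],[0.03,0,0,0,0],[0.03,0,0,0,0]]'
python3 -c "
from h import *
st(); to(.4845,.0397,.345,-22.1)"
```

```text
t: 14.7
eef_pos: [0.4844, 0.0388, 0.357]
tool_rot: [0.001, 0.982, -0.191, -0.002]
contact_force: [-0.1, -0.6, -5.8]
gripper_width: 0.486
grasp_force: 113.2
t 14.7 p [0.4844 0.0388 0.357 ] R [[0.927, -0.376, -0.004], [-0.376, -0.927, -0.001], [-0.003, 0.002, -1.0]] F [-0.1 -0.6 -5.8] w 0.486 g 113.16946148872375
yaw -22.07 shift [-0.0003 -0.0009  0.012 ] turn 0.03
```

```bash
python3 -m pendant '[[0.03,0,-0.0008,0.006,0],[0.03,0,0,0.006,0],[0.03,0,0,0.004,0],[0.03,0,0,0,0],[0.03,0,0,0,0]]'
python3 -m pendant '[[0.03,0,0,0.0025,0],[0.03,0,0,0.0025,0]]'
```

```text
t: 15.12
eef_pos: [0.4852, 0.0394, 0.3423]
tool_rot: [0.0, 0.981, -0.192, -0.001]
contact_force: [-0.7, -0.2, -5.1]
gripper_width: 0.487
grasp_force: 113.2
t: 15.28
eef_pos: [0.4856, 0.0398, 0.3381]
tool_rot: [-0.0, 0.981, -0.192, 0.0]
contact_force: [-1.1, -0.2, 2.5]
gripper_width: 0.486
grasp_force: 113.7
```

```bash
python3 -m pendant '[[0.03,0,0,0.001,0]]'; python3 -m pendant '[[0.03,0,0,0.0015,0]]'; python3 -m pendant '[[0.03,0,0,0,0]]'
```

```text
t: 15.37
eef_pos: [0.4859, 0.04, 0.3374]
tool_rot: [-0.0, 0.981, -0.192, 0.001]
contact_force: [-0.7, -1.3, 3.7]
gripper_width: 0.485
grasp_force: 113.6
t: 15.45
eef_pos: [0.4861, 0.04, 0.3365]
tool_rot: [-0.0, 0.981, -0.192, 0.001]
contact_force: [-1.6, -0.6, 8.2]
gripper_width: 0.491
grasp_force: 113.8
t: 15.53
eef_pos: [0.486, 0.0399, 0.3364]
tool_rot: [-0.0, 0.981, -0.192, 0.001]
contact_force: [-0.9, -0.9, 5.4]
gripper_width: 0.485
grasp_force: 113.9
```

```bash
python3 -m pendant '[[0.03,0,0,0.0015,0]]'; python3 -m pendant '[[0.03,0,0,0.0015,0]]'; python3 -m pendant '[[0.03,0,0,0,0]]'; python3 -m pendant '[[0.03,0,0,0.001,0]]'
```

```text
t: 15.62
eef_pos: [0.4863, 0.0401, 0.3357]
tool_rot: [-0.001, 0.981, -0.192, 0.002]
contact_force: [-3.5, -1.1, 16.7]
gripper_width: 0.49
grasp_force: 114.6
t: 15.7
eef_pos: [0.4867, 0.04, 0.335]
tool_rot: [-0.001, 0.981, -0.192, 0.002]
contact_force: [-4.8, -2.0, 23.2]
gripper_width: 0.483
grasp_force: 115.5
t: 15.78
eef_pos: [0.4866, 0.0399, 0.3349]
tool_rot: [-0.0, 0.981, -0.192, 0.002]
contact_force: [-3.5, -0.8, 16.9]
gripper_width: 0.486
grasp_force: 115.5
t: 15.87
eef_pos: [0.4869, 0.0399, 0.3346]
tool_rot: [-0.001, 0.981, -0.192, 0.003]
contact_force: [-5.9, -2.4, 27.5]
gripper_width: 0.486
grasp_force: 116.1
```

```bash
python3 -m pendant '[[0.03,0,0,-0.005,0],[0.03,-0.002,0,-0.005,0],[0.03,0,0,0,0],[0.03,0,0,0,0]]'
python3 -m pendant '[[0.03,0,0,0.003,0],[0.03,0,0,0.0025,0],[0.03,0,0,0.0025,0]]'; python3 -m pendant '[[0.03,0,0,0.002,0]]'; python3 -m pendant '[[0.03,0,0,0,0]]'
```

```text
t: 16.2
eef_pos: [0.4832, 0.0407, 0.3412]
tool_rot: [0.0, 0.981, -0.192, -0.0]
contact_force: [0.4, 0.5, -4.1]
gripper_width: 0.485
grasp_force: 113.7
t: 16.45
eef_pos: [0.4843, 0.0408, 0.3344]
tool_rot: [-0.0, 0.981, -0.192, 0.001]
contact_force: [-6.1, -3.2, 25.6]
gripper_width: 0.488
grasp_force: 115.9
t: 16.53
eef_pos: [0.485, 0.0407, 0.334]
tool_rot: [-0.0, 0.981, -0.192, 0.002]
contact_force: [-8.3, -2.4, 34.5]
gripper_width: 0.482
grasp_force: 117.3
t: 16.62
eef_pos: [0.4848, 0.0407, 0.334]
tool_rot: [-0.0, 0.981, -0.192, 0.002]
contact_force: [-6.4, -2.6, 22.0]
gripper_width: 0.485
grasp_force: 116.4
```

```bash
python3 -m pendant '[[0.03,0,0,-0.005,0],[0.03,-0.001,0,-0.004,0],[0.03,0,0,0,0],[0.03,0,0,0.002,0],[0.03,0,0,0.002,0],[0.03,0,0,0.002,0]]'; python3 -m pendant '[[0.03,0,0,0.0018,0]]';  python3 -m pendant '[[0.03,0,0,0,0]]'
python3 -m pendant '[[0.03,0,0,-0.005,0],[0.03,-0.001,0,-0.005,0],[0.03,0,0,0,0],[0.03,0,0,0.002,0],[0.03,0,0,0.002,0],[0.03,0,0,0.002,0]]'; python3 -m pendant '[[0.03,0,0,0.002,0]]';  python3 -m pendant '[[0.03,0,0,0.001,0]]'
```

```text
t: 17.12
eef_pos: [0.4827, 0.0411, 0.3341]
tool_rot: [-0.0, 0.981, -0.192, -0.0]
contact_force: [-2.7, -2.8, 15.1]
gripper_width: 0.482
grasp_force: 115.1
t: 17.2
eef_pos: [0.4834, 0.041, 0.3339]
tool_rot: [-0.0, 0.981, -0.192, 0.001]
contact_force: [-7.1, -2.1, 24.7]
gripper_width: 0.486
grasp_force: 115.6
t: 17.28
eef_pos: [0.4833, 0.041, 0.334]
tool_rot: [-0.0, 0.981, -0.192, 0.001]
contact_force: [-5.1, -1.7, 12.4]
gripper_width: 0.486
grasp_force: 115.3
t: 17.78
eef_pos: [0.4815, 0.0414, 0.3359]
tool_rot: [0.0, 0.981, -0.192, -0.0]
contact_force: [-0.4, 0.4, -6.7]
gripper_width: 0.486
grasp_force: 113.6
t: 17.87
eef_pos: [0.4816, 0.0414, 0.3341]
tool_rot: [0.0, 0.981, -0.192, -0.0]
contact_force: [-2.5, 1.2, 13.5]
gripper_width: 0.484
grasp_force: 115.2
t: 17.95
eef_pos: [0.482, 0.0413, 0.3341]
tool_rot: [0.0, 0.981, -0.192, 0.0]
contact_force: [-3.0, -1.6, 11.3]
gripper_width: 0.488
grasp_force: 114.7
```

```bash
python3 -m pendant '[[0.03,0,0,-0.006,0],[0.03,0.002,0.001,-0.006,0],[0.03,0,0,0,0],[0.03,0,0,0,0]]'
python3 -m pendant '[[0.03,0,0,0.003,0],[0.03,0,0,0.003,0],[0.03,0,0,0.0025,0],[0.03,0,0,0.0025,0]]'
python3 -m pendant '[[0.03,0,0,0.002,0]]'
```

```text
t: 18.28
eef_pos: [0.4834, 0.0396, 0.346]
tool_rot: [-0.0, 0.981, -0.192, 0.001]
contact_force: [0.8, -0.2, -5.8]
gripper_width: 0.482
grasp_force: 113.5
t: 18.62
eef_pos: [0.483, 0.0397, 0.3341]
tool_rot: [0.0, 0.981, -0.192, -0.0]
contact_force: [-2.5, 0.0, 17.4]
gripper_width: 0.486
grasp_force: 115.8
t: 18.7
eef_pos: [0.4839, 0.0397, 0.3339]
tool_rot: [-0.0, 0.981, -0.192, 0.001]
contact_force: [-6.1, -2.4, 25.1]
gripper_width: 0.488
grasp_force: 115.7
```

No further sinking at 25–30 N taps (the height stays at 0.334), so it is locked. I take the mallet back to its place.

```bash
python3 -m pendant '[[0.03,0,0,-0.006,0],[0.03,0,0,-0.02,0],[0.03,0.0144,0.03,0,0],[0.03,0.0144,0.03,0,0],[0.03,0.0144,0.03,0,0],[0.03,0.0144,0.03,0,0],[0.03,0.0144,0.03,0,0],[0.03,0.0144,0.03,0,0],[0.03,0.0144,0.03,0,0],[0.03,0,0,0,0],[0.03,0,0,0,0]]'
python3 - <<'E'
from fit import *
st(); to(.4998,-.1936,.232,-22.1)
P=cloud("side")[2]; rect(P,(.4845,.04),.04,.098,.115,"stake")
P=cloud("top")[2]; rect(P,(.4845,.04),.04,.098,.115,"stake")
E
```

```text
t: 19.62
eef_pos: [0.497, -0.1952, 0.3582]
tool_rot: [0.0, 0.981, -0.194, -0.0]
contact_force: [0.3, 0.3, -5.4]
gripper_width: 0.483
grasp_force: 113.3
t 19.62 p [ 0.497  -0.1952  0.3582] R [[0.925, -0.381, -0.001], [-0.381, -0.925, -0.001], [-0.0, 0.001, -1.0]] F [ 0.3  0.3 -5.4] w 0.483 g 113.27079176902771
yaw -22.39 shift [ 0.002  -0.0027  0.1262] turn -0.29
stake 304 c 484.6 40.1 size [42.3 43.6] ang 12.4 zmed 106.0 mean [483.8  42.3]
stake 273 c 483.8 39.9 size [41.9 41.8] ang 12.0 zmed 105.8 mean [483.8  39.9]
```

The stake top fell from 109.7 to 106.0 mm, the shoulder is about 1 mm above the block and it is centred. I set the mallet down.

```bash
python3 -m pendant '[[0.03,0.002,-0.002,0.01,0],[0.03,0,0,0.025,0],[0.03,0,0,0.025,0],[0.03,0,0,0.025,0],[0.03,0,0,0.02,0],[0.03,0,0,0.012,0],[0.03,0,0,0,0],[0.03,0,0,0,0]]'
python3 -m pendant '[[0.03,0,0,0.003,0],[0.03,0,0,0.002,0],[0.03,0,0,0,0]]'
```

```text
t: 20.38
eef_pos: [0.5002, -0.1904, 0.2408]
tool_rot: [-0.0, 0.982, -0.191, -0.001]
contact_force: [-0.2, -0.3, -5.3]
gripper_width: 0.485
grasp_force: 113.3
t: 20.63
eef_pos: [0.5004, -0.1915, 0.2371]
tool_rot: [0.0, 0.981, -0.192, 0.001]
contact_force: [-0.0, -0.6, -5.0]
gripper_width: 0.482
grasp_force: 113.3
```

```bash
python3 -m pendant '[[0.03,0,0,0.003,0],[0.03,0,0,0.003,0],[0.03,0,0,0.002,0],[0.03,0,0,0,0]]'
python3 -m pendant '[[0.03,0,0,0.0015,0],[0.03,0,0,0,0]]'
```

```text
t: 20.97
eef_pos: [0.5, -0.1917, 0.2282]
tool_rot: [-0.0, 0.981, -0.192, -0.0]
contact_force: [-0.2, -0.2, -5.7]
gripper_width: 0.483
grasp_force: 113.3
t: 21.13
eef_pos: [0.5004, -0.1919, 0.228]
tool_rot: [0.0, 0.981, -0.192, 0.0]
contact_force: [-3.2, 0.2, 5.1]
gripper_width: 0.484
grasp_force: 115.0
```

On the bench. I release, rise and look.

```bash
python3 -m pendant '[[0.078,0,0,0,0],[0.078,0,0,0,0],[0.078,0,0,0,0],[0.078,0,0,0,0],[0.078,0,0,0,0],[0.078,0,0,-0.01,0],[0.078,0,0,-0.03,0],[0.078,0,0,-0.03,0],[0.078,0,0,-0.03,0],[0.078,0,0,-0.03,0],[0.078,0,0,0,0]]'
python3 - <<'E'
from fit import *
st()
img,d,P=cloud("side"); rect(P,(.5,-.193),.04,.078,.09,"mallet");rect(P,(.4845,.04),.04,.098,.115,"stake")
cv2.imwrite("pics/s4.png",img)
E
```

```text
t: 22.05
eef_pos: [0.5019, -0.1922, 0.3638]
tool_rot: [0.0, 0.981, -0.192, 0.005]
contact_force: [0.5, -0.2, 0.6]
gripper_width: 0.916
grasp_force: 0.0
t 22.05 p [ 0.5019 -0.1922  0.3638] R [[0.926, -0.377, 0.01], [-0.377, -0.926, -0.003], [0.011, -0.001, -1.0]] F [ 0.5 -0.2  0.6] w 0.916 g 0.0
mallet 170 c 502.0 -190.7 size [40.3 44.4] ang 47.4 zmed 84.5 mean [ 500.8 -189.7]
stake 307 c 484.6 40.4 size [41.8 43.2] ang 12.7 zmed 106.1 mean [483.5  42. ]
```

View pics/s4.png

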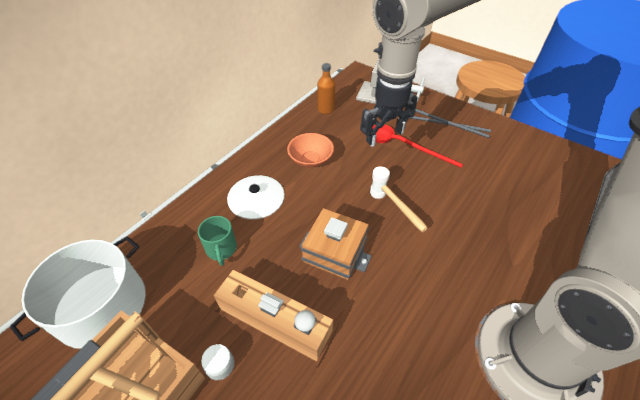

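The mallet stands at (380,183), the stake is upright in the block at (336,230) and everything else is in its place.

```bash
python3 -m pendant '[[0.078,0,0,0,0],[0.078,0,0,0,0]]'; python3 -c "
from station import bot
print(bot.hand_in())"
```

```text
t: 22.27
eef_pos: [0.4996, -0.1915, 0.3564]
tool_rot: [-0.0, 0.981, -0.192, -0.001]
contact_force: [-0.4, -0.8, 0.5]
gripper_width: 0.917
grasp_force: 0.0
the job is handed in; nothing more can be done
None
```

I handed the job in at about 22 s, with no verdict shown. The flat stake stands centred in the block and no longer sinks under taps read at up to about 30 N (one peaked near 40 N at the wrist); its grip on the hole was not measured directly. The mallet is back on its face clear of the block, and nothing else looks moved.

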